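# Clamp a mould frame in the goldsmith's hand press

### The arm

A 7-joint arm with a two-finger parallel gripper is mounted at the origin on the work surface. World frame = base frame: x ahead of the robot, y to its left, z up, the work surface at z = 0. Lengths are in mm, angles in degrees, forces in N, time in s.
With the tool pointing down it reaches from about 400 to 850 mm from the base axis. Payload 4.4 kg.
Tool frame: the origin (TCP) lies midway between the tips of the shut fingers; the grasp point (between the pads) lies 19 mm behind it (manip.grip_depth is the distance from the TCP to the grasp point, in mm); z points along the fingers, y is the direction in which the jaws open and shut (so a half turn about z gives the same grasp; the last joint's range is limited). The gripper opens to 94 mm and grips with 3 to 60 N. Pads are 16 mm wide; open, the fingers measure 119 mm over their backs; the gripper's body (75 mm by 177 mm) begins 78 mm behind the grasp point.
Start: joints at [-69.947, 36.005, 2.206, 86.941, -1.547, 57.084, -1.146], TCP at [262.527, 594.641, 205.478] pointing down, gripper open.
Joint ranges: [-175.42, 175.42], [-21.48, 121.26], [-71.46, 75.88], [10.55, 141.38], [-63.04, 243.04], [13.31, 113.54], [-168.57, 168.57]. Speed limits (degrees/s): [147.25, 147.25, 180, 180, 180, 180, 180].

### API

Orientations are given as a 3x3 rotation matrix whose columns are the frame's x, y, z axes.
In Python, from station import manip, hand, kin, eyes, order, readout gives the robot as it stands. Calls block until the motion is done:
- manip.move_to(position, orientation): joint-space move of the TCP to a pose.
- manip.move_l(position, speed=150, ori=None, force_limit=None): straight line of the TCP; ori=None keeps the orientation; speed is the mean speed in mm/s. With force_limit (N) it stops when the force on the tool has changed by that much, and returns True; else False.
- manip.set_joints(angles): joint-space move.
- hand.grip(opening): finger opening in mm; the grip force is fixed at half the most; returns when the fingers have stopped.
- manip.wait(seconds).
- kin.solve_ik(position, orientation): joint angles nearest the present ones, or None.
- eyes.capture(name): name is "scene" or "top"; returns the picture (400x640x3 uint8, red, green, blue); there is no depth.
- eyes.camera_params(name): a dict with "fov_y" (degrees; the focal length in pixels is half the picture's height over the tangent of half this angle, whatever the lens; pixels are square), "cx", "cy" (the principal point, pixels), "k1" (the pictures are not rectified: a ray, as slopes to the right and down, at radius r is drawn at 1 + k1 r^2 times it, then the intrinsics apply), "xyz" and "orientation" of the camera in the world. Camera axes: x right, y up, looking along -z (the intrinsics and any distortion apply to the point x, -y, -z); pixel columns grow to the right and rows downward; lengths in mm; the calibration is good to about 2 mm. A picture is of the moment at which its call begins. camera_params takes no time and is no camera call.
A pose or a line that the arm cannot do raises manip.IKError and nothing moves.
- order.finish_job(): hands the job in, once; it reports no verdict.
Readings, each from a call of its own:
- readout.current_t(): time.
- readout.current_joint_pos(): joint angles.
- readout.current_joint_vel(): joint speeds.
- readout.current_effort(): joint torques, N m.
- readout.current_ee_pos(): TCP position.
- readout.current_orientation(): TCP orientation.
- readout.current_ft_force(): force on the tool from outside, world axes, zero at the start.
- readout.current_torque(): the same for the moment, N m.
- readout.current_gripper_width(): finger opening in mm.
Only numpy, scipy, OpenCV 4.12 (cv2) and the standard library are available. Lean on these libraries where they do the work, as an engineer would, in place of code of your own. Each camera call takes 0.05 s, during which the arm holds its last target. There are 200 camera calls.

### The job

Swing the folded handle on top of the little press up until it stands fully upright, crank the wheel clockwise (seen from above) by it until the orange sprung pad clamps the aluminium mould frame firmly, with its springs squeezed about half-way and never bottomed, then fold the handle fully back down onto the wheel and let go. Never force the handle against its stops, and leave the frame and the jar, phial and charcoal block where they are.

Things in the scene. Friction and masses are not known exactly. Their poses are not given: they have to be found in the camera images.
- wheel: Dark steel hand wheel flat on top of the green two-column press, 154 mm across, 12 mm thick, turning about a vertical axis. Origin on that axis at the wheel's flat top face; z up, x from the axis to the handle's hinge. Clockwise from above lowers the pad, 30 mm per turn; it meets the frame after 0.5 to 1.3 turns. The dry screw takes 4 to 5 N at the handle and stays where it is left.
- handle (a joint): Fold of the crank handle: 0 lying flat over the wheel and pointing to its centre, 1.57 standing upright (stop). The hinge pin is horizontal, tangential to the wheel, 62 mm from the axis and 16 mm above the wheel's top face. Light friction (about 1 N at the knob) keeps it where it is left. Its stops give a little under load (0.1 rad at some 25 N); forced past 1.70 or -0.13 the pin bends.
- frame: Closed aluminium mould frame with a dark seam, 75 x 65 x 34 mm, 0.4 kg, lying loose on the press bed under the pad. Origin at the centre of its underside.
- jar: White plastic jar, 64 mm across, 75 mm high, bystander. Origin at the centre of its underside.
- phial: Amber glass phial with black cap, 36 mm across, 70 mm high, bystander. Origin at the centre of its underside.
- charcoal: Black charcoal block 70 x 120 x 35 mm, bystander. Origin at the centre of its underside.
- handle_knob (a point): Centre of the red ball knob, 26 mm in diameter, that spins freely at the end of the handle's 11 mm steel stem. The ball's centre is 46 mm from the hinge pin. Folded, it lies 16 mm from the wheel's axis with 3 mm of air beneath; upright it stands 62 mm above the wheel's top face. Its x axis runs along the handle from the knob to the hinge.
- press: Green two-column press, fixed; base 170 x 210 mm, crosshead top at 210 mm. Origin under the base's centre, z up. Inside, under the steel ram plate, hangs the orange pad, 75 x 85 mm, on four springs (6 N per mm together, 12 mm of travel). Once it bears on the frame it stops and the ram squeezes the springs: 4.8 mm and 2.2 N more at the handle per further rad of the wheel.
There are look-alikes about, which are no part of the job. Of the things like the frame, leave any that is pink; of the rest the larger one is meant.

How it is judged (in metres and radians):
On the way, in this order (a step that is already met when the one before it is completed fails the run):
1. the handle is swung fully out, upright (value of joint handle above 1.35 rad), for 0.2 s.
2. the wheel is cranked, handle out, until the frame is clamped (pad and bed forces on it together over 40 N, so over 18 N from the pad) (contact force between frame and press above 40 N and value of joint handle above 1.2 rad), for 0.2 s.
At the end, for the whole second after the job is handed in: The handle lies folded (within 0.15 rad), the pad clamps the frame with 18 to 52 N (springs squeezed about 3 to 8.7 mm of 12; pad and bed forces on the frame together 40 to 108 N), the frame is within 12 mm of where it lay, the wheel is at rest, and everything is let go (value of joint handle below 0.15 rad and contact force between frame and press between 40 and 108 N and distance of frame from where it was at the start of the episode below 0.012 m and angular speed of wheel below 0.05 rad/s); the robot touches nothing.
It fails at once if the pad's springs are all but bottomed on the frame (over 66 N from the pad, over 136 N from pad and bed together) (contact force between frame and press above 136 N).
It fails at once if the handle is forced past its stops (fold above 1.70 or below -0.13 rad) (value of joint handle above 1.7 rad or value of joint handle below -0.13 rad).
It fails at once if the mould frame is shoved away (distance of frame from where it was at the start of the episode above 0.02 m).
It fails at once if a bystander is disturbed (distance of any of jar, phial, charcoal from where it was at the start of the episode above 0.03 m).
It also fails if it takes over 70 s, if anything falls off the work surface, if the arm or the gripper's body presses on something with over 40 N, if the wrist force passes 120 N, or if a joint passes its speed limit or range.

## Working session

There is one attempt and no reset: what is moved stays moved. The work goes in short steps, each a Python script; the robot and the scene stay as the last script left them, time stands still between calls to the robot, and variables do not carry over. Pictures are saved under pics/ and viewed, about 8 in all and at most 12, crops included, and the job is handed in when it is done.

```bash
ls; mkdir -p pics
python3 - <<'E'
from station import manip, hand, kin, eyes, order, readout
import cv2,numpy as np
for n in("scene","top"):
    im=eyes.capture(n); cv2.imwrite(f"pics/{n}0.png",im[:,:,::-1]); print(n,eyes.camera_params(n))
print(readout.current_t())
E
```

```text
pics
scene {'fov_y': 52.787863388834275, 'cx': 320.90280461659586, 'cy': 194.13337442182922, 'k1': -0.0037110831067457923, 'xyz': array([1290.3128237 , -144.48061959,  702.36050566]), 'orientation': array([[ 0.2575716 , -0.57738214,  0.77478174],
       [ 0.96616452,  0.14266934, -0.21487575],
       [ 0.01352782,  0.80391251,  0.59459371]])}
top {'fov_y': 46.62040165091214, 'cx': 323.1874961576678, 'cy': 202.34134190130206, 'k1': -0.1106078751417402, 'xyz': array([ 389.12148595,   57.52353223, 1162.08391315]), 'orientation': array([[-0.01917599,  0.98134474, -0.19129764],
       [-0.99943542, -0.02409408, -0.02341603],
       [-0.02758833,  0.19074061,  0.98125272]])}
0.1
```

View pics/scene0.png

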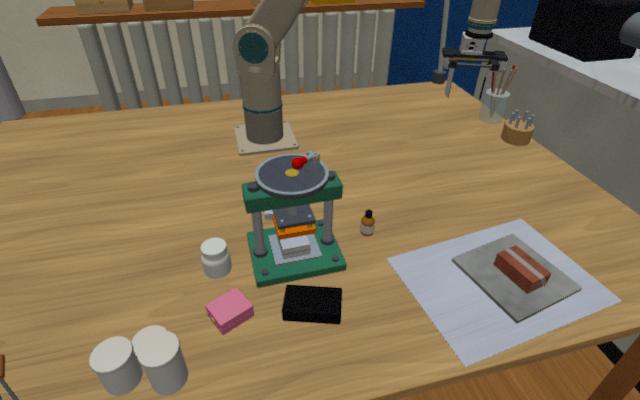

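View pics/top0.png

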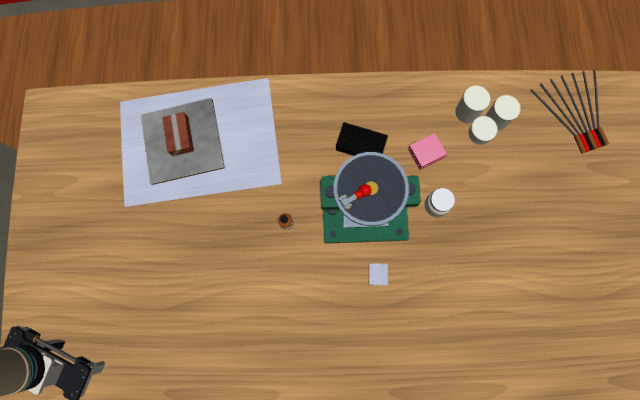

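The top view shows the wheel at about (371,188), the red knob at (362,190) and the hinge at (347,202). In the scene view the knob is at (299,162). There are three frame-like things:
- The aluminium block on the press bed, scene (295,245). It lies under the pad and is the larger non-pink one, so it is the target.
- The pink block, scene (230,310).
- The small pale one on the table, top (378,274).

I'll crop to confirm this and triangulate.

```bash
cat > h.py <<'E'
from station import manip, hand, kin, eyes, order, readout
import cv2,numpy as np
def ray(n,u,v):
    p=eyes.camera_params(n); f=200/np.tan(np.radians(p['fov_y']/2))
    K=np.array([[f,0,p['cx']],[0,f,p['cy']],[0,0,1]])
    x,y=cv2.undistortPoints(np.array([[[u,v]]],float),K,np.array([p['k1'],0,0,0]))[0,0]
    d=p['orientation']@np.array([x,-y,-1]); return p['xyz'],d/np.linalg.norm(d)
def plane(n,u,v,z):
    o,d=ray(n,u,v); return o+d*(z-o[2])/d[2]
def tri(a,b):
    o1,d1=ray("scene",*a); o2,d2=ray("top",*b)
    s=np.linalg.lstsq(np.c_[d1,-d2],o2-o1,rcond=None)[0]
    p,q=o1+s[0]*d1,o2+s[1]*d2; return (p+q)/2,np.linalg.norm(p-q)
def blob(im,lo,hi,box):
    x0,y0,x1,y1=box; hsv=cv2.cvtColor(im,cv2.COLOR_RGB2HSV)[y0:y1,x0:x1]
    m=cv2.inRange(hsv,np.array(lo),np.array(hi))
    if lo[0]==0: m|=cv2.inRange(hsv,np.array((172,lo[1],lo[2])),np.array((180,255,255)))
    c=max(cv2.findContours(m,0,1)[0],key=cv2.contourArea); M=cv2.moments(c)
    return np.array([M['m10']/M['m00']+x0,M['m01']/M['m00']+y0]),M['m00'],cv2.boundingRect(c)
E
python3 - <<'E'
from h import *
S=cv2.imread("pics/scene0.png")[:,:,::-1].copy();T=cv2.imread("pics/top0.png")[:,:,::-1].copy()
r=[blob(S,(0,150,90),(8,255,255),(230,130,350,200)),blob(T,(0,150,90),(8,255,255),(320,140,420,240))]
y=[blob(S,(18,120,90),(35,255,255),(230,150,350,200)),blob(T,(18,120,90),(35,255,255),(320,140,420,240))]
print(r,tri(r[0][0],r[1][0]));print(y,tri(y[0][0],y[1][0]))
a=cv2.resize(S[135:285,225:385],None,fx=4.2,fy=4.2,interpolation=2)[:,:,::-1]
b=cv2.resize(T[140:290,320:425],None,fx=4,fy=4,interpolation=2)[:,:,::-1]
cv2.imwrite("pics/c1.png",cv2.resize(a,(640,600)));cv2.imwrite("pics/c2.png",b)
E
```

```text
[(array([298.39848485, 161.91060606]), 110.0, (62, 27, 15, 13)), (array([362.99632353, 190.95588235]), 136.0, (34, 44, 17, 15))] (array([ 5.87216982e+02, -1.25997935e-01,  2.55464914e+02]), np.float64(1.3606524807777485))
[(array([291.52997602, 172.34772182]), 69.5, (55, 19, 14, 8)), (array([373.25373134, 187.05223881]), 67.0, (46, 41, 12, 14))] (array([598.68284369, -19.96278028, 239.90293383]), np.float64(6.076412296486001))
```

View pics/c1.png

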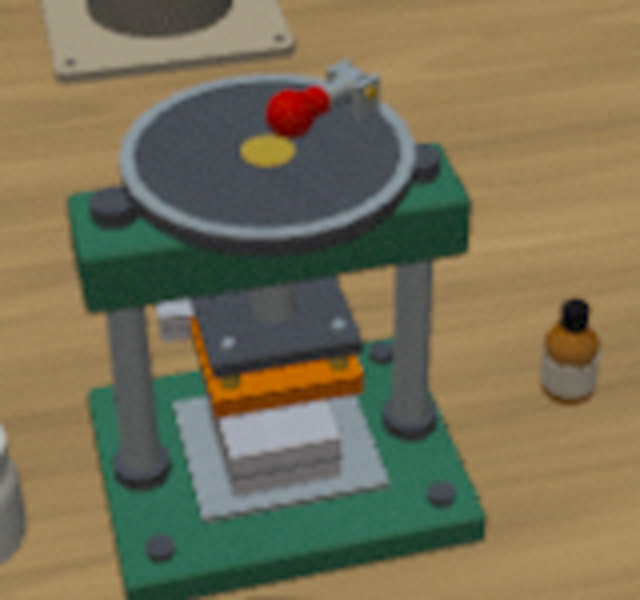

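View pics/c2.png

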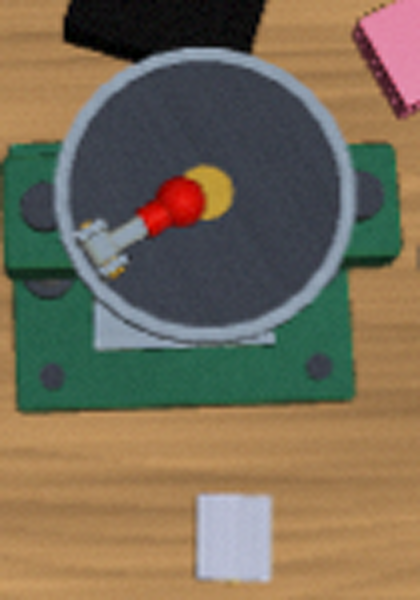

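Run:
```python
from h import *
f=lambda x,o:(x+.5)/4-.5+o
for z in(236,239,242):
  pts=[plane("top",f(x,320),f(y,140),z) for x,y in((56,194),(357,194),(206,47),(206,342))]
  L,R,U,D=pts; print(z,"c",((L+R)/2)[:2],((U+D)/2)[:2],"dia",np.linalg.norm(L-R),np.linalg.norm(U-D))
  L,R,U,D=[plane("scene",f(x,225),f(y,135),z) for x,y in((120,157),(416,157),(268,75),(268,238))]
  print(z,"c scene",((L+R)/2)[:2],((U+D)/2)[:2],"dia",np.linalg.norm(L-R),np.linalg.norm(U-D))
print("hinge top",plane("top",f(103,320),f(247,140),255), "knob",plane("top",f(183,320),f(202,140),255))
print("press front base", [plane("top",f(x,320),f(y,140),20) for x,y in((18,410),(354,403))])
print("tri hinge",tri((f(352,225),f(82,135)),(f(103,320),f(247,140))))
for n,(u,v) in {"phial":(368,213),"jar":(214,245)}.items(): print(n,plane("scene",u,v,72))
```

```text
236 c [596.84423955 -19.14487838] [597.8270437  -18.95619871] dia 153.76432861224544 154.52310769527918
236 c scene [599.4000163  -16.75419896] [593.36306041 -15.68685414] dia 154.03854864826877 154.31331840090166
239 c [596.17133264 -18.89651511] [597.15095305 -18.70844665] dia 153.26621717840234 154.0225382366103
239 c scene [603.84451449 -17.57583642] [597.84639307 -16.51535761] dia 153.04765074774286 153.32065296378593
242 c [595.49842573 -18.64815184] [596.4748624 -18.4606946] dia 152.76810574455925 153.52196877794165
242 c scene [608.28901268 -18.39747388] [602.32972574 -17.34386108] dia 152.05675284721704 152.32798752666986
hinge top [566.83431856  34.97059438 255.        ] knob [588.75803646  -5.63367677 255.        ]
press front base [array([511.70088877,  84.38230706,  20.        ]), array([ 511.07712228, -122.91546379,   20.        ])]
tri hinge (array([566.97299605,  35.57967113, 255.03978082]), np.float64(1.2506750582311665))
phial [572.99511965 176.48590015  72.        ]
jar [ 596.39762681 -198.09339557   72.        ]
```

Target frame confirmed in the crop. It sits under the pad, grey with a seam; the loose pale one is smaller and lies on the table. Wheel axis ≈ (597,-18.5), top z ≈ 238, hinge azimuth ≈ 119°. Next I check IK for the whole plan, then grip the folded knob with the jaws tangential.

```bash
cat >> h.py <<'E'
C=np.array([597.,-18.5]); ZW=238.5; OFF=12.
def ori(phi,s=1):
    t=s*np.array([-np.sin(phi),np.cos(phi),0]); z=np.array([0,0,-1.]); return np.c_[np.cross(t,z),t,z]
def knob(phi,fold,c=C):
    r=62-46*np.cos(fold); return np.array([c[0]+r*np.cos(phi),c[1]+r*np.sin(phi),ZW+16+46*np.sin(fold)])
def tcp(phi,fold): return knob(phi,fold)-[0,0,OFF]
E
python3 - <<'E'
from h import *
phi=np.radians(119.3)
print(readout.current_orientation().round(2))
for s in(1,-1):
    O=ori(phi,s); q0=kin.solve_ik(tcp(phi,0)+[0,0,120],O); print(s,None if q0 is None else np.round(q0,0))
    Q=[kin.solve_ik(tcp(phi-a,1.48),O) for a in np.arange(0,6.3,.4)]
    print(sum(q is None for q in Q)); Q=np.array([q for q in Q if q is not None]); print(Q.min(0).round(),Q.max(0).round())
E
```

```text
[[-0.91  0.4  -0.  ]
 [ 0.4   0.91 -0.  ]
 [ 0.   -0.   -1.  ]]
1 [ -38.   36.   66.   84.  -33.   81. -122.]
0
[ -43.   35.   66.   81.  -42.   69. -121.] [ -29.   46.   66.   99.  -34.   80. -110.]
-1 [-20.  25.  28.  84. -12.  74.  38.]
0
[-21.  23.  22.  80. -14.  60.  34.] [-10.  34.  24.  99. -10.  69.  45.]
```

Run:
```python
from h import *
phi=np.radians(119.3); O=ori(phi,-1)
p=readout.current_ee_pos(); manip.move_l([p[0],p[1],400],speed=250)
a=tcp(phi,0)
manip.move_to(a+[0,0,110],O); hand.grip(50)
manip.move_l(a+[0,0,45],speed=150)
S=eyes.capture("scene");T=eyes.capture("top")
print(readout.current_ft_force(), readout.current_t())
print("hit",manip.move_l(a,speed=40,force_limit=5),readout.current_ee_pos()-a,readout.current_ft_force())
S2=eyes.capture("scene")
v=[cv2.resize(i,None,fx=3,fy=3,interpolation=2) for i in(S[90:240,235:365],S2[90:240,235:365])]
cv2.imwrite("pics/d1.png",np.hstack(v)[:,:,::-1]); print(readout.current_t())
```

```text
[ 0.30485197 -0.28886687 -0.09982023] 4.9667
hit False [ 0.20543639 -0.05080465  0.27871642] [0.01424853 0.67880533 0.58892931]
6.2917
```

View pics/d1.png

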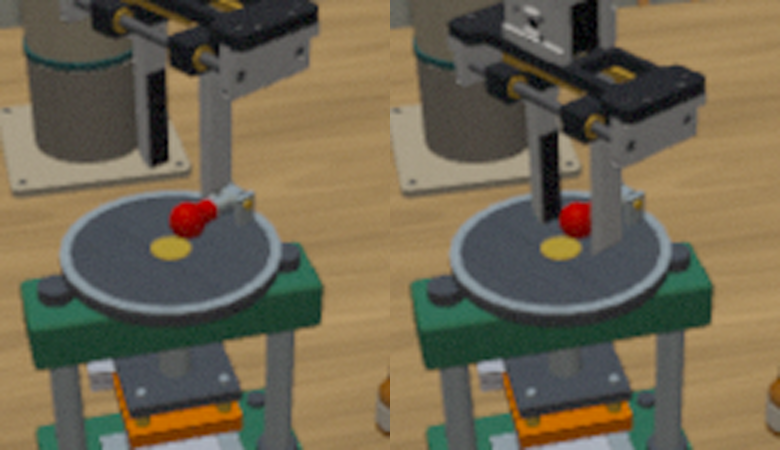

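The fingers straddle the red ball (right panel, about (575,220)). Now grip and swing up in small arcs while watching the force.

Run:
```python
from h import *
phi=np.radians(119.3)
hand.grip(15); print("w",readout.current_gripper_width(),readout.current_ft_force().round(1))
for f in np.arange(.15,1.46,.13):
    if manip.move_l(tcp(phi,f),speed=50,force_limit=15): print("stop",f); break
    F=readout.current_ft_force(); n=np.array([np.cos(phi),np.sin(phi)])
    print(round(f,2),F.round(1),"rad",round(F[:2]@n,1),(readout.current_ee_pos()-tcp(phi,f)).round(1))
S=eyes.capture("scene");T=eyes.capture("top")
v=[cv2.resize(i,(390,450),interpolation=2) for i in(S[90:240,235:365],T[110:260,305:435])]
cv2.imwrite("pics/e1.png",np.hstack(v)[:,:,::-1]); print(readout.current_gripper_width(),readout.current_t())
```

```text
w 24.93509146695721 [-0.3  0.1  1.4]
0.15 [-0.9  0.1 -1.4] rad 0.5 [-0.2  0.1  0.2]
0.28 [-1.2 -0.1 -0.7] rad 0.5 [-0.3  0.3  0.3]
0.41 [-3.1  0.2 -1.5] rad 1.7 [-0.3  0.2  0.3]
0.54 [-3.3 -0.1 -2. ] rad 1.6 [-0.2  0.1  0.3]
0.67 [-2.5 -1.3 -0.7] rad 0.1 [-0.1 -0.1  0.4]
0.8 [-2.7 -1.9  0.2] rad -0.4 [-0.  -0.3  0.5]
0.93 [-2.  -2.7  1.2] rad -1.4 [ 0.1 -0.4  0.6]
1.06 [-1.2 -4.6  2.8] rad -3.5 [ 0.2 -0.6  0.6]
1.19 [-2.6 -3.9  2.8] rad -2.1 [ 0.1 -0.6  0.7]
1.32 [-2.  -5.1  4.8] rad -3.5 [ 0.2 -0.7  0.8]
1.45 [-3.8 -4.2  5.4] rad -1.8 [ 0.2 -0.6  0.9]
24.195777974652607 9.8833
```

View pics/e1.png

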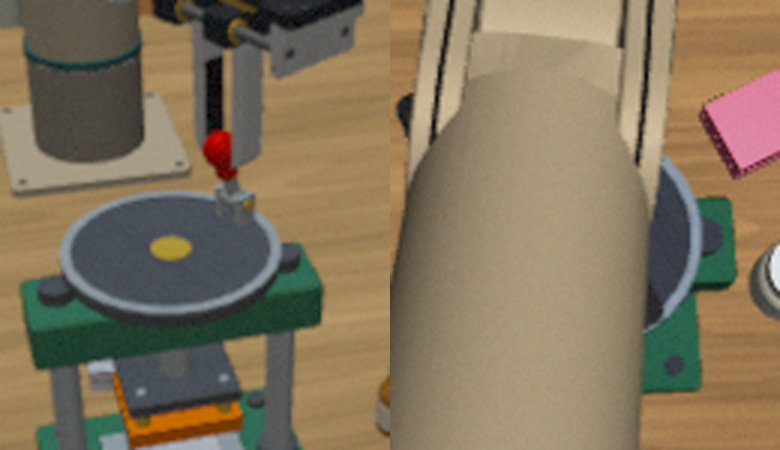

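```bash
cat >> h.py <<'E'
def proj(n,X):
    p=eyes.camera_params(n); f=200/np.tan(np.radians(p['fov_y']/2))
    K=np.array([[f,0,p['cx']],[0,f,p['cy']],[0,0,1]]); c=p['orientation'].T@(np.asarray(X)-p['xyz'])
    return cv2.projectPoints((c*[1,-1,-1])[None],np.zeros(3),np.zeros(3),K,np.array([p['k1'],0,0,0]))[0].ravel()
E
python3 - <<'E'
from h import *
S=eyes.capture("scene"); hsv=cv2.cvtColor(S,cv2.COLOR_RGB2HSV)
b=blob(S,(0,150,90),(8,255,255),(290,110,330,170)); print(b)
phi=np.radians(119.3)
for f in(1.2,1.3,1.4,1.5): print(f,proj("scene",knob(phi,f)).round(1))
print("hinge",proj("scene",[*(C+62*np.array([np.cos(phi),np.sin(phi)])),ZW+16]), "folded",proj("scene",knob(phi,0)))
g=readout.current_ee_pos()+[0,0,OFF]; print(g,proj("scene",g))
cv2.imwrite("pics/f1.png",cv2.resize(S[110:185,265:355],None,fx=8,fy=8,interpolation=2)[:,:,::-1])
E
```

```text
(array([307.26754386, 138.72368421]), 76.0, (13, 23, 9, 12))
1.2 [306.4 140.2]
1.3 [308.  138.9]
1.4 [309.6 137.7]
1.5 [311.2 136.8]
hinge [312.29302505 155.27461196] folded [296.20583428 163.05413541]
[569.61206278  30.17915711 301.03548242] [310.1295256  136.95785951]
```

View pics/f1.png

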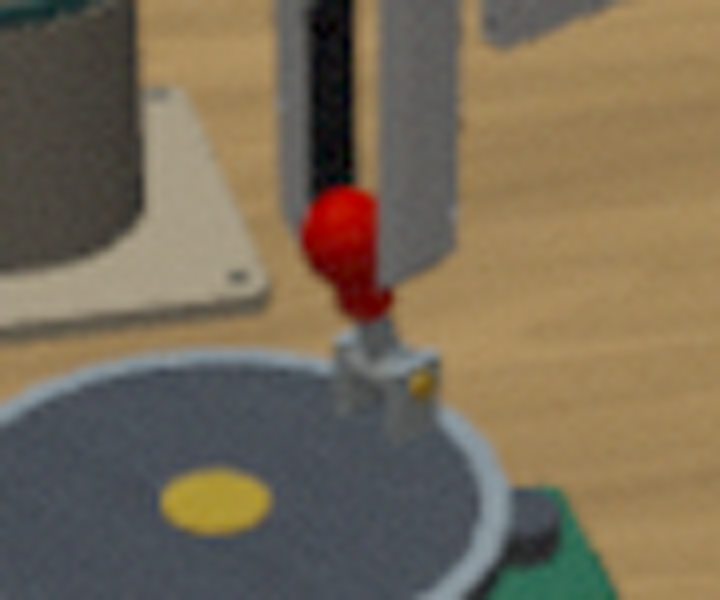

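The ball sits inboard of the pads, at fold ≈ 1.3, because it was held near the fingertips and slipped. I'll regrip it at the pad centre, swing to the stop by feel and back off slightly.

Run:
```python
from h import *
import h
phi=np.radians(119.3); n=np.array([np.cos(phi),np.sin(phi)]);t=np.array([-n[1],n[0]])
hand.grip(45); h.OFF=17.
F0=readout.current_ft_force(); print("free",F0.round(1))
manip.move_l(tcp(phi,1.3),speed=60,force_limit=8)
hand.grip(15); F0=readout.current_ft_force(); print("w",readout.current_gripper_width(),F0.round(1))
for f in np.arange(1.32,1.61,.04):
    hit=manip.move_l(tcp(phi,f),speed=30,force_limit=10)
    F=readout.current_ft_force()
    e=readout.current_ee_pos()
    b=blob(eyes.capture("scene"),(0,150,90),(8,255,255),(290,110,335,170))[0]
    print(round(f,2),hit,F.round(1),"rad",round(F[:2]@n,1),"tan",round(F[:2]@t,1),(e-tcp(phi,f)).round(1),b.round(1))
    if hit or F[:2]@n<-6: break
print(readout.current_gripper_width(),readout.current_t())
S=eyes.capture("scene");cv2.imwrite("pics/g1.png",cv2.resize(S[110:185,265:355],None,fx=6,fy=6,interpolation=2)[:,:,::-1])
```

```text
free [ 0.3 -0.7 -0. ]
w 24.321167826410022 [-1.7 -1.1  0.9]
1.32 False [-1.5 -2.4 -0.6] rad -1.3 tan 2.5 [-0.1 -0.5  0. ] [306.2 138.9]
1.36 False [-1.  -3.4  0.7] rad -2.5 tan 2.6 [-0.  -0.6  0.1] [306.8 138.6]
1.4 False [ 0.2 -4.   1. ] rad -3.6 tan 1.8 [-0.  -0.6  0.1] [307.5 138.6]
1.44 False [-2.1 -5.1  1.9] rad -3.4 tan 4.4 [-0.1 -0.3  0.2] [308.3 138.5]
1.48 False [-1.5 -4.4  1.5] rad -3.1 tan 3.4 [-0.2 -0.2  0.2] [308.7 137.7]
1.52 False [-1.5 -4.9  2. ] rad -3.5 tan 3.7 [-0.1 -0.1  0.1] [309.4 137.6]
1.56 False [-3.1 -4.8  3.2] rad -2.6 tan 5.1 [-0.1 -0.   0.1] [310.1 137.6]
1.6 False [-1.4 -4.1  3.7] rad -2.8 tan 3.3 [ 0.1 -0.   0.1] [310.9 137.5]
24.315351902389978 13.6417
```

View pics/g1.png

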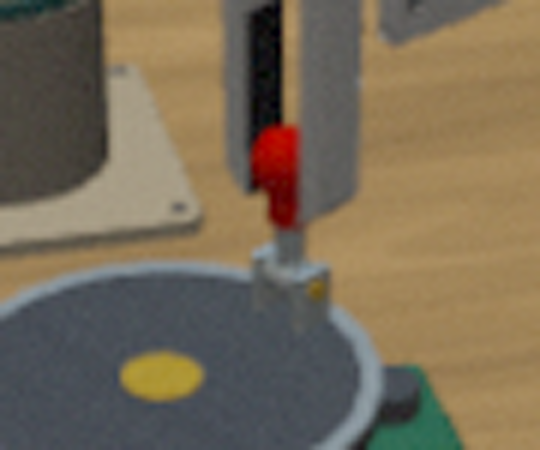

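The handle looks nearly upright and no stop has been felt yet. I'll creep outwards until the radial force jumps, then back off.

Run:
```python
from h import *
import h
h.OFF=17.
phi=np.radians(119.3); n=np.array([np.cos(phi),np.sin(phi)]);t=np.array([-n[1],n[0]])
base=tcp(phi,1.57)
for d in np.arange(2,9,.7):
    manip.move_l(base+[*(n*d),0],speed=20,force_limit=10); manip.wait(.05)
    F=np.mean([readout.current_ft_force() for _ in range(3)],0)
    e=readout.current_ee_pos()
    print(round(d,2),F.round(1),"rad",round(F[:2]@n,1),"tan",round(F[:2]@t,1),"at",round((e[:2]-C)@n,1),round((e[:2]-C)@t,1),e[2].round(1))
    if F[:2]@n<-6.5: break
print(readout.current_gripper_width(),readout.current_t())
```

```text
2.0 [-0.7 -4.4  2.7] rad -3.5 tan 2.8 at 63.7 -0.1 283.6
2.7 [-0.8 -5.   1.9] rad -4.0 tan 3.2 at 64.5 -0.1 283.6
3.4 [-2.5 -4.9  3. ] rad -3.1 tan 4.6 at 65.4 -0.1 283.5
4.1 [-0.2 -4.7  3.3] rad -4.0 tan 2.5 at 65.7 -0.1 283.5
4.8 [ 0.5 -4.9  2.3] rad -4.5 tan 2.0 at 65.8 -0.1 283.5
5.5 [-0.3 -6.6  1.3] rad -5.6 tan 3.5 at 65.8 -0.1 283.5
6.2 [ 1.1 -7.5  0.7] rad -7.1 tan 2.8 at 65.9 -0.1 283.6
24.31358755165702 15.7917
```

The stop is felt at TCP radius ≈ 65.7, which gives a world-fixed grasp/axis offset of about 3.5 mm along that azimuth. I'll crank on a circle around the corrected centre with a small inward margin, logging the force and the orange pad's lower edge.

```bash
cat >> h.py <<'E'
PHI0=np.radians(119.3)
D=3.5*np.array([np.cos(PHI0),np.sin(PHI0)]); 
def padedge():
    S=eyes.capture("scene"); hsv=cv2.cvtColor(S,cv2.COLOR_RGB2HSV)[190:265,250:345]
    m=cv2.inRange(hsv,np.array((5,170,70)),np.array((20,255,255)))
    c=np.flatnonzero((m>0).sum(0)>2); c=c[(c>c.min()+6)&(c<c.max()-4)]
    return 190+np.mean([np.flatnonzero(m[:,i]).max() for i in c]), len(c), (m>0).sum()
def crank(a0,a1,step=12,speed=90,r=59.,z=300.-15.7-.5,D=D):
    """a: degrees turned clockwise from PHI0"""
    out=[]
    for a in np.arange(a0,a1+.01,step):
        p=PHI0-np.radians(a); n=np.array([np.cos(p),np.sin(p)]); t=np.array([n[1],-n[0]])
        manip.move_l([*(C+D+r*n),z],speed=speed,force_limit=25)
        F=np.mean([(manip.wait(.02),readout.current_ft_force())[1] for _ in range(3)],0)
        e=readout.current_ee_pos()[:2]-C-D; 
        out.append((a,-F[:2]@t,F[:2]@n,F[2],*padedge()))
        ang=(np.degrees(PHI0-np.arctan2(e[1],e[0])))%360
        print("a%4d tan %.1f rad %.1f z %.1f | edge %.2f n%d area%d | r%.1f ang%.1f"%(*out[-1],np.hypot(*e),ang))
        if F[:2]@n<-14 or abs(F[2])>20: print("ABORT"); break
    return out
E
python3 - <<'E'
from h import *
print(padedge())
crank(0,168)
print(readout.current_gripper_width(),readout.current_t())
S=eyes.capture("scene");cv2.imwrite("pics/i1.png",cv2.resize(S[110:270,235:365],None,fx=3.7,fy=3.7,interpolation=2)[:,:,::-1])
E
```

```text
(np.float64(235.2258064516129), 31, np.int64(373))
a   0 tan 2.6 rad -2.0 z 1.2 | edge 235.23 n31 area367 | r59.6 ang0.1
a  12 tan -1.9 rad 0.1 z -2.3 | edge 235.58 n31 area374 | r60.3 ang13.3
a  24 tan -0.7 rad 2.3 z -1.9 | edge 235.87 n31 area370 | r60.2 ang24.1
a  36 tan 0.0 rad 4.3 z -3.5 | edge 236.23 n31 area368 | r60.2 ang36.0
a  48 tan 0.8 rad 5.1 z -3.8 | edge 236.52 n31 area372 | r60.4 ang48.0
a  60 tan -0.1 rad 5.5 z -2.4 | edge 236.87 n31 area369 | r59.8 ang60.4
a  72 tan 0.4 rad 5.2 z -2.8 | edge 237.23 n31 area362 | r59.9 ang72.6
a  84 tan 0.9 rad 5.7 z -4.0 | edge 237.58 n31 area369 | r60.1 ang84.9
a  96 tan 0.4 rad 6.3 z -3.8 | edge 237.97 n30 area364 | r60.2 ang97.3
a 108 tan 0.5 rad 5.2 z -4.3 | edge 238.26 n31 area362 | r60.3 ang109.7
a 120 tan -0.1 rad 5.2 z -4.5 | edge 238.58 n31 area364 | r60.3 ang122.2
a 132 tan -1.2 rad 3.4 z -2.8 | edge 239.00 n30 area363 | r59.7 ang134.3
a 144 tan -0.1 rad 1.9 z -0.4 | edge 239.23 n31 area362 | r58.9 ang144.8
a 156 tan -0.8 rad 0.7 z 1.9 | edge 239.55 n31 area360 | r58.7 ang156.4
a 168 tan 0.3 rad -0.3 z 4.2 | edge 239.84 n31 area355 | r58.8 ang168.4
24.43176370173839 21.5583
```

View pics/i1.png

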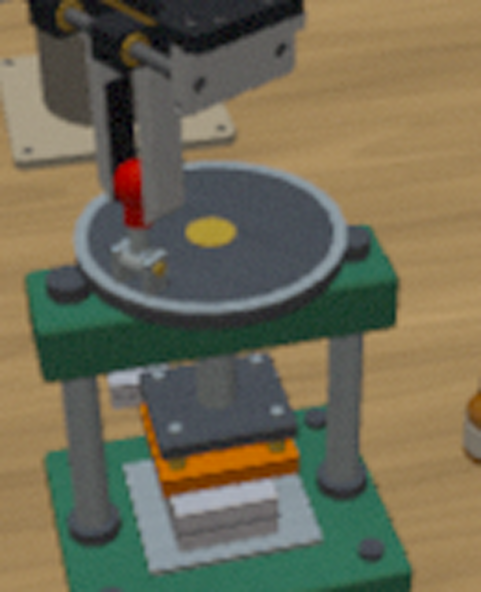

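The handle stands upright at the ball, crop (130,190). The pad edge descends linearly at ≈ 0.0277 px/deg and still clears the frame. I'll go on until the edge stalls.

Run:
```python
from h import *
st=0; prev=239.84; a=168
while a<560:
    a+=12; o=crank(a,a)[0]; pred=235.23+.0277*a
    if pred-o[4]>0.75 or abs(o[3])>18: print("STALL",pred-o[4]); break
print(readout.current_gripper_width(),readout.current_t())
```

```text
a 180 tan 0.0 rad 0.3 z 4.2 | edge 240.19 n31 area354 | r59.4 ang180.2
a 192 tan -0.4 rad 2.0 z 4.5 | edge 240.57 n30 area353 | r59.9 ang192.3
a 204 tan -0.6 rad 2.1 z 6.7 | edge 240.84 n31 area357 | r59.4 ang203.9
a 216 tan -0.1 rad 2.3 z 7.3 | edge 241.16 n31 area354 | r59.4 ang216.0
a 228 tan -0.4 rad 3.2 z 8.1 | edge 241.48 n31 area358 | r59.8 ang228.2
a 240 tan -0.4 rad 3.8 z 9.1 | edge 241.90 n30 area352 | r60.1 ang240.2
a 252 tan 0.1 rad 3.6 z 9.9 | edge 242.00 n30 area347 | r60.3 ang252.3
a 264 tan -0.4 rad 4.0 z 10.4 | edge 242.37 n30 area355 | r60.4 ang264.4
a 276 tan 0.5 rad 3.9 z 11.6 | edge 242.83 n29 area351 | r60.5 ang276.5
a 288 tan -0.2 rad 4.4 z 12.0 | edge 243.13 n31 area347 | r60.5 ang288.7
a 300 tan -0.1 rad 3.4 z 11.2 | edge 243.48 n29 area350 | r60.4 ang301.0
a 312 tan 0.2 rad 2.5 z 11.0 | edge 243.76 n29 area350 | r60.3 ang313.1
a 324 tan 0.4 rad 1.9 z 10.0 | edge 243.76 n29 area339 | r60.2 ang325.0
a 336 tan 1.2 rad 0.8 z 9.0 | edge 243.76 n29 area331 | r60.0 ang336.7
STALL 0.77857931034481
24.28189899975377 26.975
```

The edge stalls, so contact was at ≈ 311°. The target is ≈ 70° further, about 5.8 mm of squeeze and 35 N.

Run:
```python
from h import *
crank(345,381,9); manip.wait(.4)
print(readout.current_gripper_width(),readout.current_t(),readout.current_ft_force().round(1))
S=eyes.capture("scene");T=eyes.capture("top");cv2.imwrite("pics/k1.png",cv2.resize(S[110:270,235:365],None,fx=3.7,fy=3.7,interpolation=2)[:,:,::-1])
```

```text
a 345 tan 2.1 rad 0.2 z 9.0 | edge 243.76 n29 area322 | r59.8 ang345.2
a 354 tan 2.5 rad -0.4 z 8.7 | edge 243.76 n29 area313 | r59.8 ang353.9
a 363 tan 2.8 rad 1.0 z 9.6 | edge 243.76 n29 area306 | r60.1 ang2.7
a 372 tan 2.7 rad -0.3 z 9.1 | edge 243.76 n29 area301 | r60.2 ang11.2
a 381 tan 3.3 rad -0.4 z 8.8 | edge 243.76 n29 area293 | r60.3 ang19.9
24.40162469005625 29.125 [-3.3 -0.8  9.7]
```

View pics/k1.png

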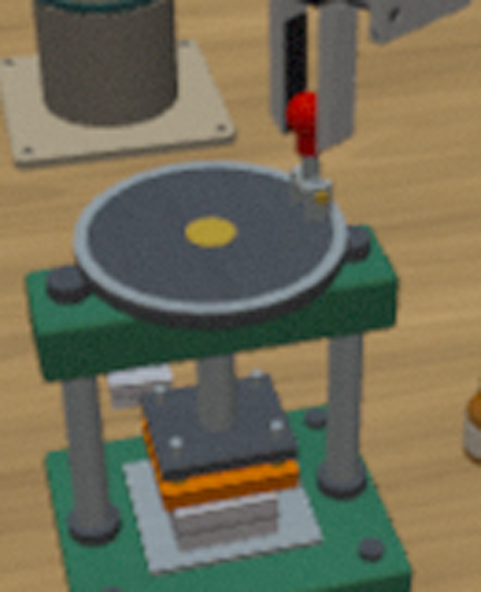

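The pad is seated on the frame with the springs part-squeezed and the handle still upright. Next I let go, close the fingers and fold the handle by pushing it inwards from outside, then press lightly on top.

Run:
```python
from h import *
hand.grip(45); e=readout.current_ee_pos(); manip.move_l([e[0],e[1],350],speed=150)
hand.grip(0)
p=np.radians(99.4); n=np.array([np.cos(p),np.sin(p)]); O=ori(p,-1)
S=eyes.capture("scene"); b=blob(S,(0,150,90),(8,255,255),(280,110,345,170)); print("ball",b[0],[(f,proj("scene",knob(p,f)).round(1)) for f in(1.4,1.57)],proj("scene",[*(C+62*n),254.5]))
P=lambda r,z:[*(C+r*n),z]
manip.move_l(P(104,350),speed=150,ori=O); manip.move_l(P(104,297),speed=120)
print("F",readout.current_ft_force().round(1))
for r in range(92,19,-8):
    hit=manip.move_l(P(r,297),speed=70,force_limit=9); print(r,hit,readout.current_ft_force().round(1))
    if hit: break
print(padedge(),readout.current_t())
S=eyes.capture("scene");cv2.imwrite("pics/l1.png",cv2.resize(S[110:270,235:365],None,fx=3.7,fy=3.7,interpolation=2)[:,:,::-1])
b=blob(S,(0,150,90),(8,255,255),(270,110,345,185)); print("ball",b)
print([(f,proj("scene",knob(p,f)).round(1)) for f in(0,.3,.6,.9)])
```

```text
ball [317.96751412 142.19067797] [(1.4, array([314.6, 141.5])), (1.57, array([318. , 140.5]))] [317.86036306 159.67374622]
F [ 0.2 -0.3 -0.2]
92 False [-0.1 -1.3  0.7]
84 False [0.2 0.4 0.5]
76 False [ 0.3 -0.3 -0.3]
68 False [ 0.1 -0.3  0.7]
60 False [-0.1 -0.6  0.1]
52 False [ 0.7 -0.2 -0.8]
44 False [-0.3  0.3 -0.1]
36 False [ 0.3 -0.1 -0.5]
28 False [-0.6 -0.3  0.1]
20 False [ 0.3  0.2 -0.8]
(np.float64(243.75862068965517), 29, np.int64(290)) 35.075
ball (array([304.99095023, 151.16138763]), 110.5, (28, 35, 16, 13))
[(0, array([297.6, 164.2])), (0.3, array([298.4, 158.4])), (0.6, array([301. , 152.6])), (0.9, array([305.2, 147.4]))]
```

The ball followed, to fold ≈ 0.65. Now press down gently.

Run:
```python
from h import *
p=np.radians(99.4); n=np.array([np.cos(p),np.sin(p)])
P=lambda r,z:[*(C+r*n),z]
print(manip.move_l(P(20,275),speed=60,force_limit=8),readout.current_ft_force().round(1))
print(manip.move_l(P(18,264.5),speed=25,force_limit=5),readout.current_ee_pos().round(1),readout.current_ft_force().round(1))
manip.wait(.1);print(readout.current_ft_force().round(1))
manip.move_l(P(18,360),speed=150); manip.move_l(P(160,380),speed=200)
S=eyes.capture("scene"); b=blob(S,(0,150,90),(8,255,255),(270,110,345,185)); print("ball",b,proj("scene",knob(p,0)),padedge(),readout.current_t())
v=[cv2.resize(S[110:270,235:365],(390,480),interpolation=2),cv2.resize(S[145:185,265:330],(390,240),interpolation=2)]
cv2.imwrite("pics/m1.png",np.vstack(v)[:600,:,::-1])
```

```text
True [-0.1 -0.8  1.7]
True [594.9  -2.1 291.9] [ 0.3 -0.9  1.6]
[ 0.2 -1.9  1. ]
ball (array([303.35087719, 152.89473684]), 114.0, (26, 37, 17, 12)) [297.5990552  164.24448123] (np.float64(243.75862068965517), 29, np.int64(293)) 37.3833
```

View pics/m1.png

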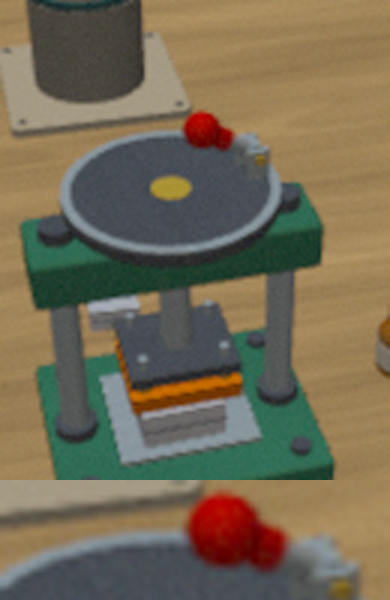

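The press stopped early on a transient, leaving fold ≈ 0.6. I'll repeat in small steps with averaged force, using the tip height as the gauge (fully folded: ball top ≈ 267.5).

Run:
```python
from h import *
p=np.radians(99.4); n=np.array([np.cos(p),np.sin(p)])
P=lambda r,z:[*(C+r*n),z]
manip.move_l(P(22,330),speed=200); manip.move_l(P(22,298),speed=100); manip.wait(.1)
f0=readout.current_ft_force()[2]
for z in [*np.arange(294,269,-4),*np.arange(268.5,264,-.7)]:
    manip.move_l(P(18 if z<280 else 20,z),speed=40,force_limit=15)
    F=np.mean([(manip.wait(.02),readout.current_ft_force())[1] for _ in range(4)],0)
    b=blob(eyes.capture("scene"),(0,150,90),(8,255,255),(270,110,345,185))
    print(round(z,1),readout.current_ee_pos()[2].round(1),F.round(1),b[0].round(1))
    if F[2]-f0>5: break
manip.move_l(P(18,360),speed=150); manip.move_l(P(160,380),speed=200)
S=eyes.capture("scene"); b=blob(S,(0,150,90),(8,255,255),(270,110,345,185)); print("ball",b,proj("scene",knob(p,0)),padedge(),readout.current_t())
v=[cv2.resize(S[110:270,235:365],(390,480),interpolation=2),cv2.resize(S[145:185,265:330],(390,240),interpolation=2)]
cv2.imwrite("pics/n1.png",np.hstack([v[0],np.vstack([v[1],v[1]])])[:,:,::-1])
```

```text
294 294.1 [-0.1  0.  -0.2] [303.4 153. ]
290 290.0 [-0.2 -0.9  1. ] [303.1 154.3]
286 285.7 [-0.1 -0.6  0.7] [302.  156.2]
282 281.7 [-0.1 -0.3  0. ] [301.5 157.9]
278 277.9 [-0.2 -0.  -0.2] [300.7 159.5]
274 273.9 [-0.2 -0.4 -0.2] [300.5 161.1]
270 269.9 [-0.2 -0.2  0.1] [300.4 162.6]
268.5 268.5 [-0.2 -0.2 -0.4] [300.6 163. ]
267.8 267.8 [-0.3 -0.4 -0. ] [300.6 163.2]
267.1 267.1 [-0.4 -0.5  0.4] [300.3 163.5]
266.4 266.4 [ 0.3 -0.9  0.7] [300.5 163.8]
265.7 265.9 [-0.3 -0.1  2.8] [300.6 163.9]
265.0 265.6 [-0.2 -0.2  5.1] [300.6 164. ]
ball (array([300.21794872, 163.46153846]), 117.0, (23, 49, 17, 11)) [297.5990552  164.24448123] (np.float64(243.75862068965517), 29, np.int64(292)) 45.3667
```

View pics/n1.png

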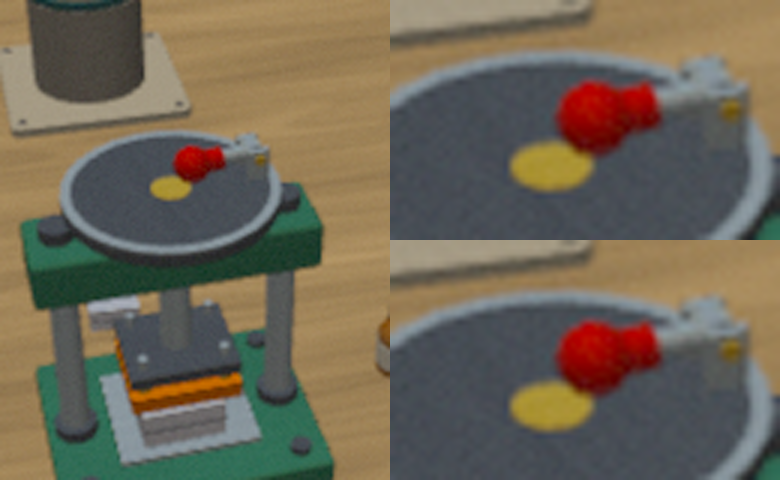

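```bash
python3 -c "
from h import *
print(readout.current_ft_force().round(1)); order.finish_job()"
```

```text
[ 0.6 -0.8 -1.1]
the job is handed in; nothing more can be done
```

The job is handed in at about 45 s of the 70 s allowed; no verdict was reported.

**What I did:**
- I swung the handle up to its stop by feel. The first grip slipped near the fingertips, so I regripped the ball closer to the middle of the pads.
- I cranked the wheel about 381° clockwise by the knob. The pad's lower edge stopped moving in the camera image at about 311°, so I took that as contact and turned about 70° more.
- I folded the handle by pushing it in from outside and pressing lightly on top, then drew the arm clear.

**Last checks:**
- **Handle:** it lies flat in the last picture. I felt the folded stop at a tip height of about 266 mm, with about 5 N at most.
- **Clamp:** the 70° past contact works out to about 5.8 mm of squeeze, or roughly 35 N from the pad. I inferred this from the camera and wheel angle and did not measure the force. The pad and frame did not shift during folding.
- **Jar, phial and charcoal:** the arm never went near them, but I did not measure their positions again at the end.

**What failed or disagreed:**
- The first press-down stopped early on a force transient and had to be repeated.
- The force readings after each crank step were too small to show the contact, so I relied on the camera for it.
- The folded ball showed about 2.5 px to one side of where I predicted, so the handle's direction is a few degrees off my estimate. That should not affect the clamp.

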